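# Fit the carrying handle into the two-tier server

### The arm

A 6-joint arm with a two-finger parallel gripper is mounted at the origin on the work surface. World frame = base frame: x ahead of the robot, y to its left, z up, the work surface at z = 0. Lengths are in mm, angles in rad, forces in N, time in s.
With the tool pointing down it reaches from about 300 to 825 mm from the base axis. Payload 5.4 kg.
Tool frame: the origin (TCP) lies on the centre line of the jaws, within the pads' length; the fingertips stand 14 mm ahead of it and the grasp point (between the pads) lies 5 mm behind it; z points along the fingers, y is the line along which they close (so a half turn about z gives the same grasp; the last joint's range is limited). The gripper opens to 92 mm and grips with 3 to 60 N. Pads are 20 mm wide; open, the fingers measure 128 mm over their backs; the gripper's body (75 mm by 189 mm) begins 69 mm behind the grasp point.
Start: joints at [0.984, 0.158, 1.597, -0, 1.386, -0.21], TCP at [211.578, 534.641, 228.601] pointing down, gripper open.
Joint ranges: [-2.91, 2.91], [-0.94, 2.29], [0.18, 2.7], [-1.29, 4.43], [0.17, 2.64], [-3, 3]. Speed limits (rad/s): [2.57, 2.57, 3.14, 3.14, 3.14, 3.14].

### API

Orientations are given as a 3x3 rotation matrix whose columns are the frame's x, y, z axes.
In Python, from plant import bot gives the robot as it stands. The module is installed in compiled form; this text tells all that it offers. Calls block until the motion is done:
- bot.movep(position, orientation): joint-space move of the TCP to a pose.
- bot.line_to(position, max_speed=150, rotation=None): straight line of the TCP; rotation=None keeps the orientation; max_speed is the mean speed in mm/s.
- bot.set_joints(angles): joint-space move.
- bot.let_go() and bot.grab(): open the fingers fully, or close them until they stop; the grip force is fixed at half the most.
- bot.wait(seconds).
- bot.solve_ik(position, orientation): joint angles nearest the present ones, or None.
- bot.get_obs(): the state.
- bot.grab_frame(name): name is "scene" or "top"; returns (picture, depth): 384x512x3 uint8, blue, green, red; 384x512 float32, mm along the optical axis (not along the pixel's ray), 0 where there is no reading.
- bot.camera_model(name): a dict with "vertical_fov" (degrees; the focal length in pixels is half the picture's height over the tangent of half this angle, whatever the lens; pixels are square), "cx", "cy" (the principal point, pixels), "view" (4x4, takes a point from world to camera coordinates). Camera axes: x right, y down, z forward; pixel columns grow to the right and rows downward; lengths in mm; the calibration is good to about 2 mm. A picture is of the moment at which its call begins. camera_model takes no time and is no camera call.
A pose or a line that the arm cannot do raises bot.Unreachable and nothing moves.
- bot.finish_job(): hands the job in; it is judged then, once.
The state is a dict: "clock": time; "joint_positions": joint angles; "joint_vel": joint speeds; "tau": joint torques, N m; "ee_pos": TCP position; "orientation": TCP orientation; "force": force on the tool from outside, world axes, zero at the start; "moment": the same for the moment, N m; "gripper_width": finger opening in mm; "grasp_force": force on a finger pad.
Only numpy, scipy, OpenCV 4.12 (cv2) and the standard library are available. Lean on these libraries where they do the work, as an engineer would, in place of code of your own. Each camera call takes 0.05 s, during which the arm holds its last target. There are 200 camera calls.

### The job

Put the carrying handle with the flat blade foot back into the two-tier server: lift it out of its stand and slide its foot down the centre column until the shoulder sits fully home on the rim, then let go. The slot inside the column may be turned to any angle up to about 60 degrees to either side, so feel for it gently: do not force the handle or let it drop in. Leave the round-footed handle, the kettle and the tea glasses where they are.

Things in the scene. Friction and masses are not known exactly. Their poses are not given: they have to be found in the camera images.
- flat_handle: Loose steel handle to fit, upright in its stand, 124 mm tall, 0.18 kg. Origin: centre of its foot's underside, z up. Foot: flat blade 8 (x) by 20 (y) mm, end edges rounded, z 0 to 60. Shoulder: 42 mm disc, z 60 to 65. Stem: 12 mm, to z 80. Grip: loop 14 thick (x), 34 wide (y), z 80 to 124, opening 12 x 22 through it along x; pinch across x near z 104. Half a turn changes nothing.
- flat_stand: Fixed dark wooden block 60 x 60 x 36 mm with a loose slot 26 mm deep holding the flat handle's foot (10 mm above the table); 34 mm of blade shows above it. Origin: centre of the underside.
- round_handle: Other loose steel handle, to be left alone, in a like stand, 112 mm tall. Round foot of 14 mm diameter, too thick for the server's slot; same shoulder and stem; wider, lower loop: 14 x 50 mm, z 80 to 112. Origin: centre of its foot's underside.
- server_mouth (a point): Centre of the rim of the server's column, 140 mm above the table, z up. Round mouth 33 mm wide; 14 mm down begins a stiff-turning sleeve, 52 mm deep, with an upright slot 10.4 x 22.4 mm on the axis. The slot's long side lies within 1.05 rad either way of this point's y axis: not measured, to be felt. Home: shoulder on the rim, foot 60 mm below it.
- kettle: Steel tea kettle with flip lid, loose, 0.95 kg, 164 mm in diameter, spout towards its +y, black bow handle up to 212 mm high. Origin: centre of the underside. Leave it alone.
- glass0: Tea glass, loose, 64 mm diameter, 90 mm tall. Origin: centre of the underside. Leave it alone.
- glass1: Second tea glass, same as the first. Leave it alone.
- server: Fixed white ceramic two-tier server. Origin: centre of its underside, below the mouth. Centre column 48 mm in outer diameter, 140 mm high. Tiers are round: 180 mm diameter (up to 25 mm high) and 150 mm (98 to 114 mm high).
There are look-alikes about, which are no part of the job. Leave any turquoise look-alike of the server alone.

How it is judged (in metres and radians):
On the way:
1. the flat-footed handle is held with its foot over the server's column mouth (within 20 mm of the axis, above the rim) (z of flat_handle in the frame of server_mouth above 0 m and horizontal distance between flat_handle and server_mouth below 0.02 m), for 0.1 s.
At the end, for the whole second after the job is handed in: The flat-footed handle stands in the server's column at rest, its foot at least 57 mm below the rim (shoulder home within 3 mm), within 6 mm of the column axis and within 0.08 rad of upright, released; the round-footed handle has moved less than 15 mm and the kettle and glasses less than 20 mm (z of flat_handle in the frame of server_mouth below -0.057 m and horizontal distance between flat_handle and server_mouth below 0.006 m and angle between flat_handle's own z axis and vertical below 0.08 rad and linear speed of flat_handle below 0.02 m/s and distance of round_handle from where it was at the start of the episode below 0.015 m and distance of each of kettle, glass0, glass1 from where it was at the start of the episode below 0.02 m); the robot touches nothing.
It fails at once if the handle is forced against the server with more than 80 N (contact force between flat_handle and server above 80 N).
It fails at once if the handle is dropped or rammed into the column (faster than 0.3 m/s inside the mouth) (z of flat_handle in the frame of server_mouth below 0 m and horizontal distance between flat_handle and server_mouth below 0.02 m and linear speed of flat_handle above 0.3 m/s).
It fails at once if the round-footed handle is taken or displaced by more than 15 mm (distance of round_handle from where it was at the start of the episode above 0.015 m).
It fails at once if the kettle or a glass is displaced by more than 20 mm (distance of any of kettle, glass0, glass1 from where it was at the start of the episode above 0.02 m).
It also fails if it takes over 67 s, if anything falls off the work surface, if the arm or the gripper's body presses on something with over 40 N, if the wrist force passes 120 N, or if a joint passes its speed limit or range.

## Working session

There is one attempt and no reset: what is moved stays moved. The work goes in short steps, each a Python script; the robot and the scene stay as the last script left them, time stands still between calls to the robot, and variables do not carry over. Pictures are saved under pics/ and viewed, at most 10 in all, crops included, and the job is handed in when it is done.

```bash
mkdir -p pics; cat > h.py <<'E'
import numpy as np, cv2
from plant import bot
def cam(n):
    m=bot.camera_model(n); f=192/np.tan(np.radians(m["vertical_fov"])/2)
    return f,m["cx"],m["cy"],np.array(m["view"])
def cloud(n,depth):
    f,cx,cy,V=cam(n); v,u=np.mgrid[:384,:512]
    P=np.stack([(u-cx)/f*depth,(v-cy)/f*depth,depth],-1)
    W=(P-V[:3,3])@V[:3,:3]; W[depth<=0]=np.nan
    return W
def ray(n,u,v,z):
    f,cx,cy,V=cam(n); d=V[:3,:3].T@np.array([(u-cx)/f,(v-cy)/f,1]); o=-V[:3,:3].T@V[:3,3]
    return o+d*(z-o[2])/d[2]
E
python3 - <<'E'
from h import *
for n in("scene","top"):
    p,d=bot.grab_frame(n); cv2.imwrite(f"pics/{n}0.png",cv2.resize(p,(800,600))); np.savez(f"{n}0",p=p,d=d)
    f,cx,cy,V=cam(n); print(n,f,cx,cy,-V[:3,:3].T@V[:3,3],V[:3,:3].round(2).tolist())
print(bot.get_obs())
E
```

```text
scene 416.11226968359694 259.28379936109275 188.64238152902317 [1240.97469905  -69.30432019 1027.11202337] [[0.05, 1.0, 0.01], [0.81, -0.04, -0.59], [-0.59, 0.04, -0.81]]
top 479.4394162307867 257.58201347347784 187.9902318213199 [ 369.98434405  -29.29943576 1714.82459289] [[0.02, -1.0, 0.01], [-0.99, -0.02, -0.12], [0.12, -0.01, -0.99]]
{'clock': 0.1, 'joint_positions': array([ 9.83919068e-01,  1.59000113e-01,  1.59809835e+00,  2.66369352e-05,
        1.38621647e+00, -2.10118013e-01]), 'joint_vel': array([-0.00179681, -0.00150075, -0.00253771, -0.00011935, -0.00028636,
        0.001054  ]), 'tau': array([-4.15250643e-04, -3.86508322e+01, -3.22957456e+01,  7.01664272e-02,
        3.39955080e-02, -7.58332089e-05]), 'ee_pos': array([211.26070614, 534.19801526, 227.71344044]), 'orientation': array([[-9.29859824e-01,  3.67912702e-01, -9.75534539e-04],
       [ 3.67913794e-01,  9.29858820e-01, -1.41959117e-03],
       [ 3.84823773e-04, -1.67893341e-03, -9.99998517e-01]]), 'force': array([0.11754831, 0.47111634, 0.52307478]), 'moment': array([ 0.09409802, -0.02806925,  0.00051293]), 'grasp_force': 0.0, 'gripper_width': 92.29372030215222}
```

View pics/scene0.png

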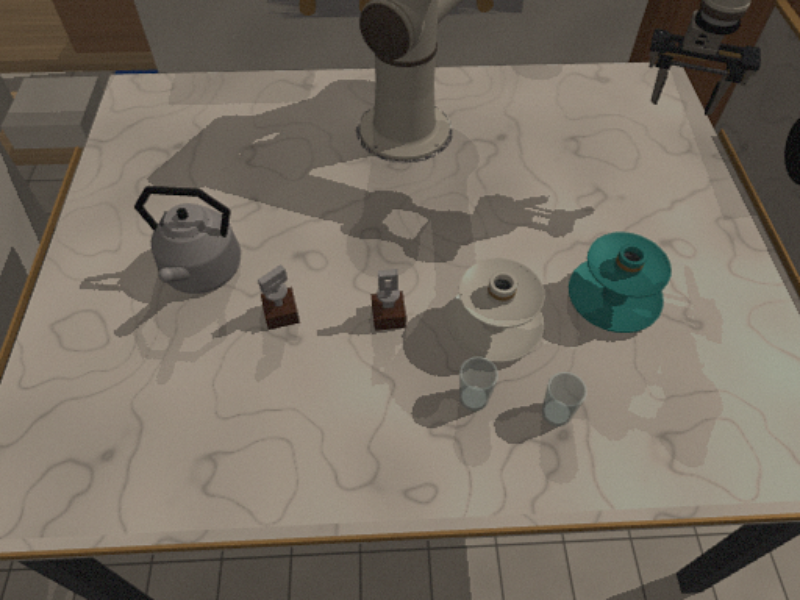

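View pics/top0.png

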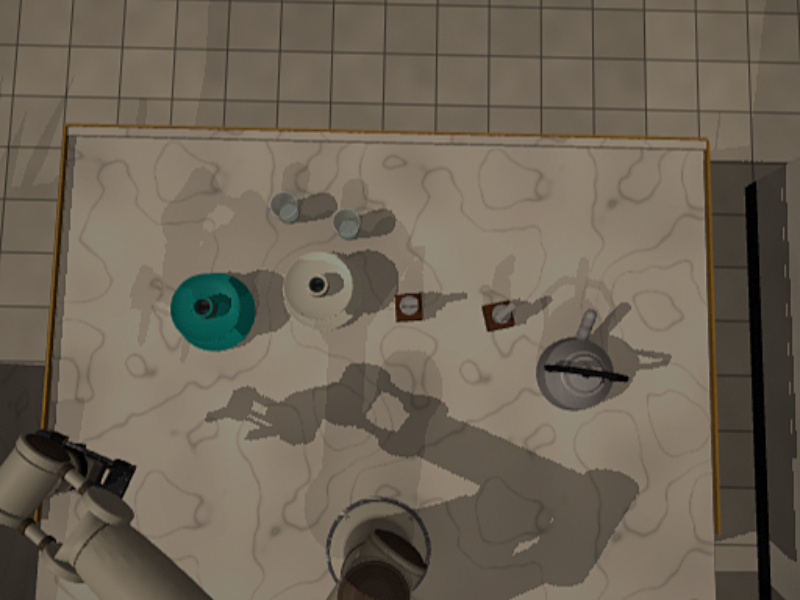

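The scene view shows the narrow-loop flat handle at about (388,290), standing in its block. The wide round handle is at (275,285), the white server mouth at (503,285) and the turquoise look-alike at (630,260). The same flat handle is at (409,306) in the top view, and the mouth is at (318,286).

```bash
python3 - <<'E'
from h import *
for n,(a,b) in {"scene":((388,290),(503,285)),"top":((409,306),(318,286))}.items():
    D=np.load(n+"0.npz"); p,d=D["p"],D["d"]; W=cloud(n,d); vv,uu=np.mgrid[:384,:512]
    for nm,c,zr in(("handle",a,(84,145)),("loop",a,(122,145)),("shoulder",a,(65,82)),("rim",b,(132,150)),("tier",b,(105,120))):
        r={"handle":30,"loop":30,"shoulder":30,"rim":22,"tier":45}[nm]
        m=(abs(uu-c[0]/1.5625)<r)&(abs(vv-c[1]/1.5625)<r)&(W[...,2]>zr[0])&(W[...,2]<zr[1])
        X=W[m]
        if len(X)<5: print(n,nm,len(X)); continue
        e,E_=np.linalg.eigh(np.cov(X[:,:2].T))
        (cc,rad)=cv2.minEnclosingCircle(X[:,:2].astype(np.float32))
        print(n,nm,len(X),"mean",X.mean(0).round(1),"med z",np.median(X[:,2]).round(1),"circ",np.round(cc,1),round(rad,1),"rect",cv2.minAreaRect(X[:,:2].astype(np.float32)),"axis",E_[:,1].round(3),e.round(1))
    t=(abs(uu-256)<60)&(abs(vv-250)<60); print("table z",np.nanmedian(W[...,2][t]))
S=np.load("scene0.npz")["p"];T=np.load("top0.npz")["p"]
A=[cv2.resize(S[165:215,225:265],(400,500),interpolation=cv2.INTER_CUBIC),cv2.resize(T[180:212,245:277],(400,500)[:1]+(400,),interpolation=cv2.INTER_CUBIC)]
A[1]=cv2.copyMakeBorder(A[1],0,100,0,0,cv2.BORDER_CONSTANT)
cv2.imwrite("pics/crop1.png",cv2.convertScaleAbs(np.hstack(A),alpha=1.5))
E
```

```text
scene handle 178 mean [544.5 -57.1 118.2] med z 122.1 circ [541.7 -57.3] 17.4 rect ((542.04833984375, -57.25724792480469), (17.561750411987305, 33.861305236816406), 3.315002202987671) axis [-0.1    0.995] [ 20.2 103.7]
scene loop 89 mean [543.4 -57.  132.9] med z 134.4 circ [541.7 -57.4] 17.3 rect ((541.4368896484375, -57.24873352050781), (16.480998992919922, 33.96525192260742), 5.695586681365967) axis [-0.135  0.991] [ 24.9 104.1]
scene shoulder 93 mean [548.8 -57.   76.5] med z 76.8 circ [541.5 -56.6] 21.2 rect ((546.6927490234375, -57.46544647216797), (28.112903594970703, 40.376495361328125), 1.1633274555206299) axis [-0.016  1.   ] [ 53.1 128.6]
scene rim 157 mean [576.9 139.1 139.7] med z 140.2 circ [575.5 138.4] 25.1 rect ((576.4261474609375, 138.68861389160156), (46.59803009033203, 47.95646286010742), 52.61111831665039) axis [-0.927  0.375] [184.3 241.9]
scene tier 1362 mean [574.1 140.5 110.5] med z 110.1 circ [574.8 140.6] 76.8 rect ((574.5879516601562, 139.3827362060547), (149.84934997558594, 148.5716552734375), 28.558452606201172) axis [-0.935 -0.355] [1728.2 1769.7]
table
[... 418 characters left out ...]
is [-0.108  0.994] [17.6 94.5]
top shoulder 59 mean [536.9 -55.6  74.4] med z 74.5 circ [540.4 -54.9] 20.5 rect ((540.0146484375, -55.579345703125), (38.780189514160156, 38.05154037475586), 1.2042384147644043) axis [-0.968 -0.251] [122.2 154.5]
top rim 91 mean [572.2 141.9 138.7] med z 138.8 circ [573.1 142.6] 24.1 rect ((572.6591796875, 141.9043426513672), (43.7502555847168, 44.090091705322266), 0.9867663979530334) axis [-0.75  -0.662] [196.7 217.1]
top tier 822 mean [573.5 142.  110.4] med z 109.6 circ [573.8 142.9] 75.2 rect ((573.78759765625, 142.11758422851562), (147.80841064453125, 147.2698211669922), 46.322330474853516) axis [-0.772  0.635] [1832.6 1885. ]
table z -0.07998309011623825
```

View pics/crop1.png

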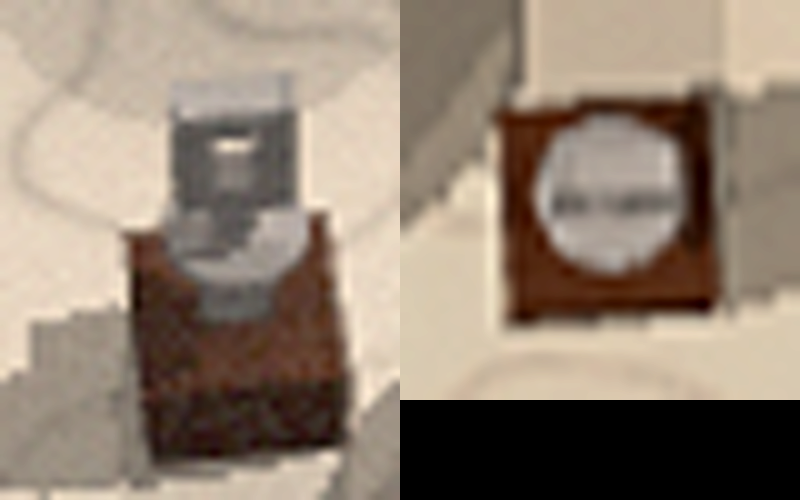

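The left crop shows the narrow upright loop, with its hole, over the blade stand, so this is the flat handle with its wide side along world y. Next I'll grasp and lift it.

```bash
cat >> h.py <<'E'
def R(yaw,s=1):  # blade yaw -> tool orientation: tool y along handle x, pointing down
    y=s*np.array([np.cos(yaw),np.sin(yaw),0]); z=np.array([0,0,-1.]); return np.stack([np.cross(y,z),y,z],1)
def st(t=""):
    o=bot.get_obs(); print(t,"t%.2f"%o["clock"],o["ee_pos"].round(1),"F",o["force"].round(2),"M",o["moment"].round(3),"w%.1f g%.1f"%(o["gripper_width"],o["grasp_force"]),"j6 %.2f"%o["joint_positions"][5],flush=True); return o
H=np.array([540.8,-56.2]); C=np.array([574.6,140.9])
E
python3 - <<'E'
from h import *
for s in(1,-1):
    for y in(-1.05,0,.06,1.05):
        print(s,y,[None if q is None else q.round(2) for q in [bot.solve_ik([*C,260],R(y,s))]])
E
```

```text
1 -1.05 [array([ 0.04,  0.18,  1.51, -0.  ,  1.45,  1.09])]
1 0 [array([ 0.04,  0.18,  1.51, -0.  ,  1.45,  0.04])]
1 0.06 [array([ 0.04,  0.18,  1.51, -0.  ,  1.45, -0.02])]
1 1.05 [array([ 0.04,  0.18,  1.51, -0.  ,  1.45, -1.01])]
-1 -1.05 [array([ 0.04,  0.18,  1.51, -0.  ,  1.45, -2.06])]
-1 0 [None]
-1 0.06 [None]
-1 1.05 [array([ 0.04,  0.18,  1.51, -0.  ,  1.45,  2.13])]
```

```bash
python3 - <<'E'
from h import *
bot.movep([*H,190],R(.06)); st("above")
bot.line_to([*H,109],120); st("down")
bot.grab(); st("grab")
bot.line_to([H[0],H[1],114],30); st("up5")
bot.line_to([H[0],H[1],268],150); st("up")
p,d=bot.grab_frame("scene"); cv2.imwrite("pics/held.png",cv2.resize(p[60:260,150:400],(750,600))); st()
E
```

```text
above t2.51 [540.9 -55.4 190.1] F [ 0.11 -0.75  0.76] M [-0.011  0.031 -0.049] w92.0 g0.0 j6 -0.39
down t3.33 [541.4 -56.3 109.8] F [-0.    0.21  0.34] M [-0.033  0.094 -0.001] w92.0 g0.0 j6 -0.39
grab t4.49 [540.8 -56.2 109. ] F [-0.68 -0.59 -0.17] M [-0.116  0.104  0.019] w13.8 g30.0 j6 -0.39
up5 t4.81 [540.8 -56.2 114.1] F [ 0.09  0.12 -1.44] M [ 0.003 -0.019  0.023] w13.5 g30.0 j6 -0.39
up t5.98 [540.2 -56.  266.7] F [ 0.01 -0.66 -2.98] M [-0.07   0.07   0.067] w14.0 g30.0 j6 -0.39
 t6.03 [540.1 -56.  266.6] F [-0.27 -0.82 -1.23] M [-0.029  0.098  0.011] w13.5 g30.0 j6 -0.39
```

View pics/held.png

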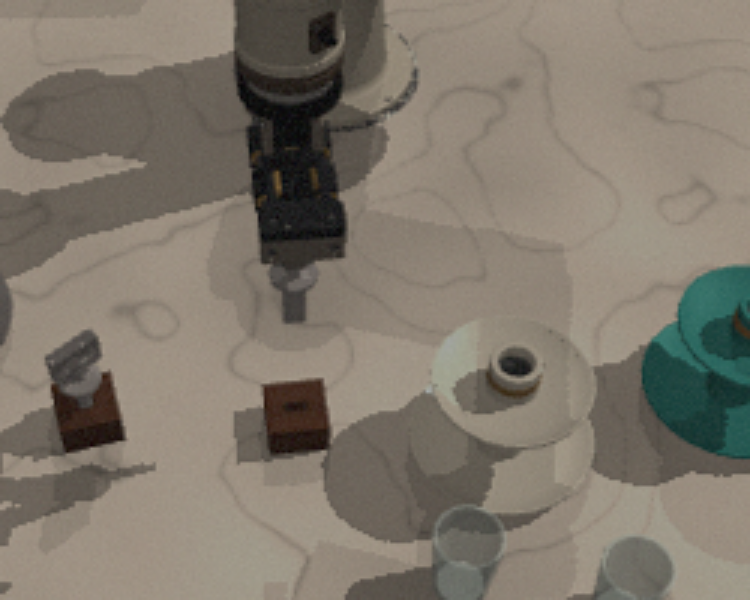

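The picture shows the handle upright in the jaws with its bare blade at (293,305). The empty stand is at (296,415) and the server mouth at (516,365). Next I'll carry it over the mouth, lower it inside the rim and touch the walls lightly to centre it.

```bash
cat >> h.py <<'E'
def F(n=4):
    a=[]
    for _ in range(n): bot.wait(.02); a.append(bot.get_obs()["force"])
    return np.mean(a,0)
E
python3 - <<'E'
from h import *
bot.line_to([*C,268],150); bot.wait(.3); st("over"); f0=F(10); np.save("f0",f0); print("f0",f0)
bot.line_to([*C,245],60); print("245",F()-f0)
bot.line_to([*C,230],30); f1=F(8); print("230",f1-f0); st("in")
res={}
for ax,start in((1,2.),(0,5.)):
    for sg in(1,-1):
        d=start
        while d<13:
            p=np.array([*C,230.]); p[ax]+=sg*d; bot.line_to(p,25); f=F(4)-f1
            if -f[ax]*sg>2.0: break
            d+=.7
        pos=bot.get_obs()["ee_pos"]; res[ax,sg]=d; print(ax,sg,round(d,2),f.round(2),pos.round(1),flush=True)
        bot.line_to([*C,230],40)
    C[ax]+=(res[ax,1]-res[ax,-1])/2; bot.line_to([*C,230],40); st(f"C {C}")
np.save("C",C)
E
```

```text
over t7.82 [574.6 140.6 268. ] F [-0.57 -0.85 -1.28] M [-0.069  0.053 -0.05 ] w13.9 g30.0 j6 -0.02
f0 [-0.20122141  0.13634526 -2.16679107]
245 [ 0.17711397 -0.06759742 -0.09652405]
230 [-0.02331202 -0.31564693  0.49659264]
in t9.37 [574.8 140.9 230.3] F [ 0.15  0.93 -1.63] M [-0.081  0.033  0.074] w14.1 g30.0 j6 -0.02
1 1 7.6 [ 0.35 -3.02 -0.6 ] [574.6 148.  230. ]
1 -1 6.9 [-0.22  2.25 -0.1 ] [574.6 134.3 230. ]
C [574.6  141.25] t15.67 [574.6 141.1 230. ] F [ 0.01 -1.08 -2.18] M [-0.062  0.078  0.008] w13.6 g30.0 j6 -0.02
0 1 9.9 [-4.6   0.18  1.2 ] [583.9 141.3 229.8]
0 -1 12.0 [ 3.64  0.35 -1.88] [563.1 141.2 230.2]
C [573.55 141.25] t22.98 [573.3 141.3 230. ] F [-0.1   0.18 -2.07] M [-0.04   0.054 -0.004] w13.7 g30.0 j6 -0.02
```

```bash
cat > sweep.py <<'E'
from h import *
import sys
C=np.load("C.npy"); f0=np.load("f0.npy"); a,b=map(float,sys.argv[1:3]); press=float(sys.argv[3])
bot.line_to([*C,228.5],60,R(a)); bot.wait(.1); f1=F(6)
z=227.5
while z>219:
    bot.line_to([*C,z],15); f=F(3)-f1
    if f[2]>3: break
    z-=.8
print("contact z",round(z,2),f.round(2)); st()
zc=z-press; bot.line_to([*C,zc],15); print("press",(F(4)-f1).round(2))
step=.08*np.sign(b-a); y=a; log=[]; low=0
while (b-y)*step>0 and bot.get_obs()["clock"]<48:
    y+=step; bot.line_to([*C,zc],40,R(y)); f=F(3)-f1; o=bot.get_obs()
    log.append((round(y,2),*f.round(1),round(o["ee_pos"][2],1)))
    low=low+1 if f[2]<1.5 else 0
    if low>=1:
        bot.line_to([*C,zc-2],15); f=F(3)-f1; log.append(("try",*f.round(1),round(bot.get_obs()["ee_pos"][2],1)))
        if f[2]<2.5: break
        bot.line_to([*C,zc],15); low=0
    if f[2]>25: break
for l in log: print(*l)
st(f"yaw {y}")
E
python3 sweep.py -1.1 1.2 0.5
```

```text
contact z 224.3 [-1.48  0.07  4.29]
 t25.99 [573.7 141.3 224.9] F [-1.87 -0.19  2.11] M [-0.122  0.52   0.018] w13.9 g30.0 j6 1.14
press [-2.47  0.32  7.28]
-1.02 -1.9 -0.4 7.6 224.8
-0.94 -1.2 -0.3 7.4 224.8
-0.86 -0.3 -0.2 8.0 224.8
-0.78 -0.3 -0.2 7.5 224.8
-0.7 0.9 -0.4 7.4 224.8
-0.62 0.6 -0.8 7.4 224.7
-0.54 0.9 -0.5 7.3 224.7
-0.46 1.2 -1.2 7.3 224.7
-0.38 2.0 -1.2 7.5 224.6
-0.3 1.8 -1.9 8.0 224.6
-0.22 2.6 -1.5 7.4 224.6
-0.14 2.2 -1.5 7.7 224.5
-0.06 1.9 -0.3 2.7 222.9
0.02 1.7 0.2 -0.3 222.8
try 0.2 0.1 -0.4 221.3
yaw 0.019999999999999823 t30.84 [573.1 141.2 221.3] F [ 0.38 -0.43 -2.78] M [-0.026 -0.019 -0.023] w13.3 g30.0 j6 0.02
```

The blade has dropped into the slot at a yaw of about 0. I'll lower it with force checks, easing sideways and in yaw as needed.

```bash
python3 - <<'E'
from h import *
C=np.load("C.npy"); f1=np.load("f0.npy"); y=.02; z=221.0; p=C.copy(); log=[]; bad=0
while z>174 and bot.get_obs()["clock"]<52:
    z-=2.5 if z>184 else 1.; bot.line_to([*p,z],35,R(y)); f=F(3)-f1; o=bot.get_obs(); mz=o["moment"][2]
    log.append((round(z,1),round(o["ee_pos"][2],1),*f.round(1),round(mz,2)))
    p=p+np.clip(f[:2]*.08,-.4,.4)*(abs(f[:2])>1.5)
    if abs(mz)>.12: y+=np.clip(mz*.1,-.03,.03)
    if f[2]>8:
        bad+=1
        if z<183 or bad>3 or f[2]>25: break
        z+=2
for l in log: print(*l)
st(f"p {p} y {y}"); np.save("p",[*p,z,y])
E
```

```text
218.5 218.2 0.2 -0.4 0.1 -0.02
216.0 215.8 0.3 -0.6 -0.0 -0.02
213.5 213.3 0.1 0.1 0.4 0.04
211.0 210.9 0.6 0.2 -0.2 0.0
208.5 208.4 -0.1 -0.3 -0.5 0.01
206.0 205.9 -0.2 -0.5 0.2 0.0
203.5 203.4 -0.1 -0.1 -0.5 0.01
201.0 200.9 -0.3 -0.5 -0.1 -0.01
198.5 198.3 -0.1 -0.6 -0.0 -0.07
196.0 195.9 0.1 0.1 0.1 0.01
193.5 193.4 -0.5 -0.1 0.3 0.03
191.0 190.8 -0.2 -0.4 -0.6 -0.02
188.5 188.3 -0.3 -0.1 -0.7 0.08
186.0 185.9 -0.7 -0.1 0.4 -0.04
183.5 183.4 -0.7 -0.2 -0.4 -0.0
182.5 182.4 -0.2 -0.2 -0.6 0.06
181.5 181.4 -0.3 -0.4 -0.3 0.02
180.5 180.4 -0.3 0.1 -0.1 -0.05
179.5 179.4 -0.5 -0.1 -0.5 -0.01
178.5 179.0 -2.5 -0.3 4.5 -0.0
177.5 179.0 -4.7 -0.8 9.7 -0.03
p [572.97397942 141.25      ] y 0.02 t37.14 [573.6 141.3 179. ] F [-5.31 -1.05  7.36] M [-0.194  1.09  -0.027] w14.1 g30.0 j6 0.02
```

The shoulder is home at 179.0, as expected. Now I'll relieve the press, release and back out straight up.

```bash
python3 - <<'E'
from h import *
C=np.load("C.npy")
bot.line_to([*C,178.8],20); st("relieved")
bot.let_go(); st("open")
bot.line_to([*C,290],120); bot.line_to([C[0]-150,C[1]-50,300],200); bot.wait(.3); st("clear")
p,d=bot.grab_frame("scene"); cv2.imwrite("pics/end.png",cv2.resize(p[130:290,80:400],(800,400)))
W=cloud("scene",d); m=(abs(W[...,0]-573)<35)&(abs(W[...,1]-141)<35)
X=W[m&(W[...,2]>160)]; print(len(X),"top z",np.percentile(X[:,2],95),X[X[:,2]>195].mean(0))
E
```

```text
relieved t37.39 [573.6 141.3 179. ] F [-3.18  0.68  3.23] M [-0.114  0.702  0.024] w13.9 g30.0 j6 0.02
open t38.60 [573.5 141.2 178.8] F [-0.23 -0.68 -0.3 ] M [-0.059  0.026  0.033] w92.2 g0.0 j6 0.02
clear t40.92 [423.8  91.4 299.8] F [-0.62 -0.43  0.59] M [-0.065  0.063 -0.012] w92.0 g0.0 j6 -0.09
207 top z 206.84506236562927 [576.39233042 138.99682148 203.51609545]
```

View pics/end.png

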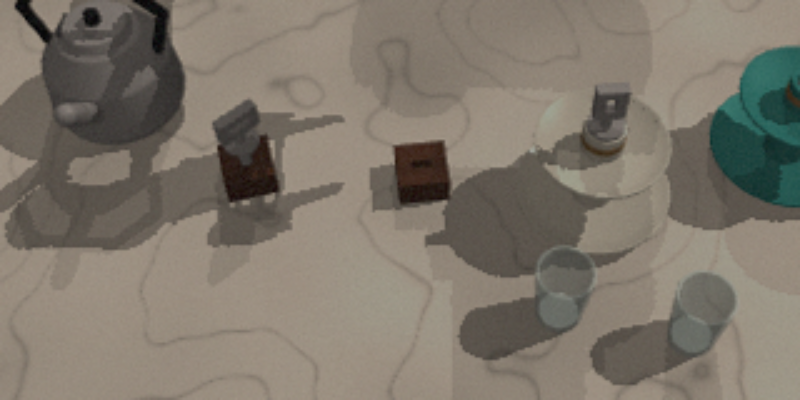

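The handle stands upright on the rim at (605,120), with its top at about 204 mm as expected. The round handle at (240,150), the kettle and the glasses are undisturbed.

```bash
python3 -c "
from plant import bot
print(bot.finish_job())"
```

```text
the job is handed in; nothing more can be done
None
```

I fitted the flat-footed handle in the server's column with its shoulder home on the rim, let go and handed the job in at about 41 s; the round handle, kettle and glasses look untouched in the last picture, but no verdict was returned.

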